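Hole saws in order of size

ROBOT

A 6-joint arm with a two-finger parallel gripper is mounted at the origin on the work surface. World frame = base frame: x ahead of the robot, y to its left, z up, the work surface at z = 0. Lengths are in m, angles in rad, forces in N, time in s.
With the tool pointing down it reaches from about 0.275 to 0.725 m from the base axis. Payload 15.9 kg.
Tool frame: the origin (TCP) lies at the very end of the fingers, on their centre line; the grasp point (between the pads) lies 19 mm behind it; z points along the fingers, y is the direction in which the jaws open and shut (so a half turn about z gives the same grasp; the last joint's range is limited). The gripper opens to 85 mm and grips with 20 to 120 N. Pads are 22 mm wide; open, the fingers measure 114 mm over their backs; the gripper's body (76 mm by 85 mm) begins 54 mm behind the grasp point. The pads swing forward as they close: fully open they stand 13 mm farther back than shut.
Start: joints at [1.194, 0.213, -0.034, 1.323, 0, 1.571], TCP at [0.184, 0.465, 0.231] pointing down, gripper open.
Joint ranges: [-2.98, 2.98], [-0.74, 1.72], [-1.14, 1.35], [-2.1, 2.04], [-1.57, 1.44], [-3.14, 3.14]. Speed limits (rad/s): [1.89, 1.89, 2.39, 2.57, 3.14, 3.14].

INTERFACE

Orientations are given as [roll, pitch, yaw] about the fixed x, y, z axes, in that order (R = Rz(yaw) Ry(pitch) Rx(roll)).
In Python, from plant import bot gives the robot as it stands. The module is installed in compiled form; this text tells all that it offers.
- The arm moves only by the tool carry_out, never from a script. Its argument "steps" is text: rows parted by semicolons, each of 7 numbers parted by spaces: the shift along the tool's x, y, z in cm, then the turn, a rotation vector about the tool's x, y, z in degrees, then the opening in per cent of the stroke, from 0 (shut) to 100 (fully open). In form: dx dy dz ax ay az jaw; .... A call has 1 to 5 rows; each row is the pose to reach, as a shift and turn from the pose measured when the call began, along the tool's axes at that moment; what a row does not reach only later rows make up. A row lasts 1/8 s, in which the tool goes at most 62.5 mm and 10.7 degrees, less where a joint would pass 70% of its speed; a pose out of reach is approached as far as the arm can. A call with a gripper value outside its range is refused whole. The fingers move at their own pace and stop on an object; "force" is the grip in N (left out, the last holds). Time passes only in rows, so rows that repeat a pose let the fingers close. It gives the time, the measured TCP pose, the force and the opening at its end, in the units of the state.
- bot.sense(): the state, without advancing time (a new reading comes with each control period).
- bot.capture(name): name is "scene" or "side" or "wrist"; returns a dict with "pixels" (400x640x3 uint8, red, green, blue), "range_z" (400x640 float32, m along the optical axis (not along the pixel's ray), 0 where there is no reading), "fx", "fy", "cx", "cy" (pixels), "R" (3x3) and "t" (3): a world point X has camera coordinates R X + t. Camera axes: x right, y down, z forward; pixel columns grow to the right and rows downward; lengths in m; the calibration is good to about 2 mm. The wrist camera is an equidistant fisheye: a pixel r from the principal point sees the ray r / f radians off the axis. A picture is of the moment at which its call begins.
- bot.close_job(): hands the job in, once; it reports no verdict.
The state is a dict: "clock": time; "joint_pos": joint angles; "qvel": joint speeds; "joint_torque": joint torques, N m; "eef_pos": TCP position; "orientation": TCP orientation; "contact_force": force on the tool from outside, world axes, zero at the start; "ft_torque": the same for the moment, N m; "gripper_width": finger opening in m.
Only numpy, scipy, OpenCV 4.12 (cv2) and the standard library are available. Lean on these libraries where they do the work, as an engineer would, in place of code of your own. Each camera call takes 0.05 s, during which the arm holds its last target. There are 200 camera calls.

TASK

Put the four hole saws away in order of size on the row of cork pads: lift each one up over the shelf's front rail, bring it forward and stand it upright, teeth down, centred on a pad of its own. The smallest goes next to the block of pilot drills and they grow steadily away from it, so that the largest ends up beside the wax tin. Never let a saw topple over.

Things in the scene. Friction and masses are not known exactly. Their poses are not given: they have to be found in the camera images.
- saw_25: loose hole saw, 25 mm across: closed dark steel cup 25 mm in diameter, 45 mm tall, teeth down, with a round bright drive shank 11 mm in diameter standing 34 mm up from the centre of its top (79 mm tall in all; flat nut 19 mm across, 4 mm high at the shank's foot). Origin: centre of its underside, z along the shank; yaw does not matter. Starts upright on the shelf. 0.04 to 0.22 kg.
- saw_35: loose hole saw, 35 mm across: closed dark steel cup 35 mm in diameter, 45 mm tall, teeth down, with a round bright drive shank 11 mm in diameter standing 34 mm up from the centre of its top (79 mm tall in all; flat nut 19 mm across, 4 mm high at the shank's foot). Origin: centre of its underside, z along the shank; yaw does not matter. Starts upright on the shelf. 0.04 to 0.22 kg.
- saw_47: loose hole saw, 47 mm across: closed dark steel cup 47 mm in diameter, 45 mm tall, teeth down, with a round bright drive shank 11 mm in diameter standing 34 mm up from the centre of its top (79 mm tall in all; flat nut 19 mm across, 4 mm high at the shank's foot). Origin: centre of its underside, z along the shank; yaw does not matter. Starts upright on the shelf. 0.04 to 0.22 kg.
- saw_60: loose hole saw, 60 mm across: closed dark steel cup 60 mm in diameter, 45 mm tall, teeth down, with a round bright drive shank 11 mm in diameter standing 34 mm up from the centre of its top (79 mm tall in all; flat nut 19 mm across, 4 mm high at the shank's foot). Origin: centre of its underside, z along the shank; yaw does not matter. Starts upright on the shelf. 0.04 to 0.22 kg.
- pad_a: fixed light cork disc, 70 mm in diameter, 3 mm thick, black dot at its centre; first of a straight row of four equal pads 85 mm apart, at the +y end. On a dark board 18 mm thick, 92 x 500 mm. Origin: centre of its underside (board top); a saw stands on its upper face, 3 mm above. y axis along the row.
- pad_b: fixed light cork disc, 70 mm in diameter, 3 mm thick, black dot at its centre; second of the row, next to pad_a. On a dark board 18 mm thick, 92 x 500 mm. Origin: centre of its underside (board top); a saw stands on its upper face, 3 mm above. y axis along the row.
- pad_c: fixed light cork disc, 70 mm in diameter, 3 mm thick, black dot at its centre; third of the row, between pad_b and pad_d. On a dark board 18 mm thick, 92 x 500 mm. Origin: centre of its underside (board top); a saw stands on its upper face, 3 mm above. y axis along the row.
- pad_d: fixed light cork disc, 70 mm in diameter, 3 mm thick, black dot at its centre; last of the row, at the -y end. On a dark board 18 mm thick, 92 x 500 mm. Origin: centre of its underside (board top); a saw stands on its upper face, 3 mm above. y axis along the row.
- drill_block: fixed block of pilot drills: pale wood, 60 x 50 x 35 mm high, five thin steel drills standing in it (81 mm high in all). On the dark board at either end of the row of pads, its centre 85 mm beyond the end pad's; a flat round wax tin (57 mm across, 28 mm high) is at the other end. Origin: centre of its underside.
- shelf: fixed wooden shelf beyond the board, 460 (y) x 116 mm (x). Deck 50 mm above the bench; along its front (-x) a steel rod rail with its top at 80 mm; back lath 80, end boards 88 mm high. Five places 80 mm apart along the deck hold the four saws and a glass jar (42 mm across, 62 tall) in any order. Origin: on the bench under the deck's middle.

How it is judged:
At the end, for the whole second after the job is handed in: Each of the four saws stands upright (within 0.1 rad) on its own pad, its axis within 12 mm of the pad's centre and its underside on the pad (within 4 mm), in order of size with the smallest on the pad next to the drill block and the largest on the pad farthest from it; all at rest (((horizontal distance between drill_block and pad_a below 0.13 m and horizontal distance between saw_25 and pad_a below 0.012 m and horizontal distance between saw_35 and pad_b below 0.012 m and horizontal distance between saw_47 and pad_c below 0.012 m and horizontal distance between saw_60 and pad_d below 0.012 m) or (horizontal distance between drill_block and pad_d below 0.13 m and horizontal distance between saw_25 and pad_d below 0.012 m and horizontal distance between saw_35 and pad_c below 0.012 m and horizontal distance between saw_47 and pad_b below 0.012 m and horizontal distance between saw_60 and pad_a below 0.012 m)) and angle between each of saw_25, saw_35, saw_47, saw_60's own z axis and vertical below 0.1 rad and z of saw_25 in the frame of pad_a between -0.001 and 0.007 m and linear speed of each of saw_25, saw_35, saw_47, saw_60 below 0.02 m/s and angular speed of each of saw_25, saw_35, saw_47, saw_60 below 0.2 rad/s and z of saw_35 in the frame of pad_a between -0.001 and 0.007 m and z of saw_47 in the frame of pad_a between -0.001 and 0.007 m and z of saw_60 in the frame of pad_a between -0.001 and 0.007 m); the robot touches nothing.
It fails at once if a saw topples (leans more than 0.7 rad) (angle between any of saw_25, saw_35, saw_47, saw_60's own z axis and vertical above 0.7 rad).
It also fails if it takes over 99 s, if anything falls off the work surface, if the arm or the gripper's body presses on something with over 40 N, if the wrist force passes 120 N, or if a joint passes its speed limit or range.

## Working session

There is one attempt and no reset: what is moved stays moved. The work goes in short steps, Python scripts to look and compute and a tool call to move; the robot and the scene stay as the last step left them, time stands still between calls to the robot, and variables do not carry over. Pictures are saved under pics/ and viewed, about 12 in all and at most 16, crops included, and the job is handed in when it is done.

Besides the shell and the picture viewer there is one more tool, called after "Request:" by a JSON object that holds its "method" and its "body", one argument or row to a line. carry_out: Moves the arm, as the interface text tells. Its arguments: {"type":"object","properties":{"steps":{"type":"string"},"force":{"type":"number"}},"required":["steps"]}

```bash
mkdir -p pics; python3 - <<'E'
from plant import bot
import cv2,numpy as np
print(bot.sense())
for n in ("scene","side"):
    c=bot.capture(n); cv2.imwrite(f"pics/{n}0.png",c["pixels"][:,:,::-1]); np.savez(f"{n}0.npz",**c)
    print(n,c["fx"],c["fy"],c["cx"],c["cy"],c["R"],c["t"])
E
```

```text
{'clock': 0.0, 'joint_pos': array([ 1.19401603e+00,  2.13375489e-01, -3.50624173e-02,  1.32347446e+00,
        1.53393837e-06,  1.57082412e+00]), 'qvel': array([ 4.76698333e-04, -9.77805145e-05, -6.90645425e-05,  2.25629669e-04,
        1.34508303e-03, -2.39254701e-04]), 'joint_torque': array([-2.66760660e-03, -6.86160421e+01,  4.87123525e+01,  1.73668144e-02,
       -4.63160245e-05,  5.04007332e-06]), 'eef_pos': array([0.18384175, 0.46461873, 0.23080517]), 'orientation': array([-3.14047662e+00, -1.50292279e-06,  2.76478457e+00]), 'contact_force': array([-0.14598402, -0.3062321 ,  0.29489275]), 'ft_torque': array([-0.00286544,  0.07266891,  0.00699574]), 'gripper_width': 0.08539396610729968}
scene 367.729604996883 367.729604996883 319.65883653554795 197.87195087388113 [[ 0.43817954  0.89861246  0.02223375]
 [ 0.55362899 -0.25030771 -0.79425499]
 [-0.70816215  0.36033554 -0.60717763]] [-0.22281688 -0.26335717  1.09401249]
side 441.4347271129444 441.4347271129444 320.3507166717653 205.02788864828105 [[ 0.84035052 -0.54171123 -0.01897219]
 [-0.37580264 -0.55704084 -0.74059292]
 [ 0.39061922  0.62948745 -0.67168607]] [-0.47168854  0.26834076  0.59929316]
```

View pics/scene0.png

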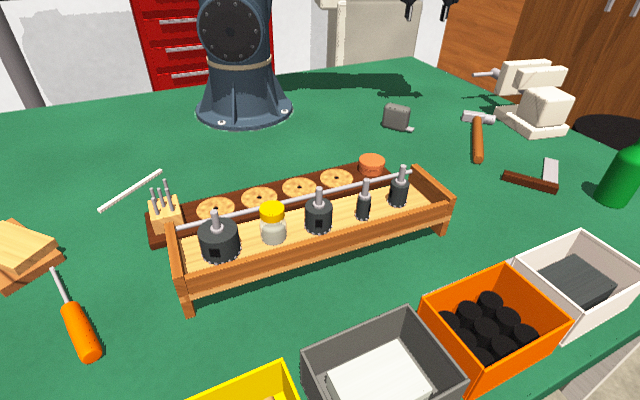

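View pics/side0.png

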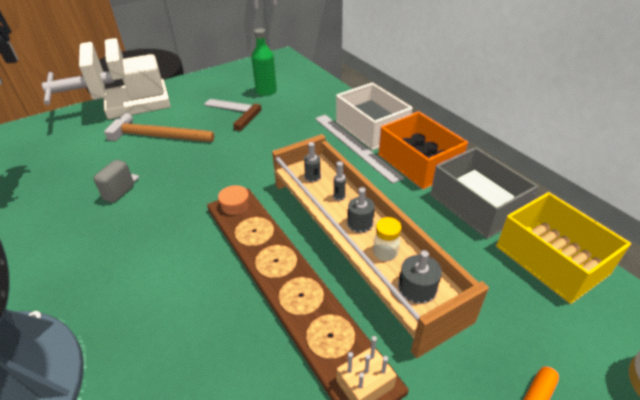

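The scene view shows the drill block at the -y end (about 163,210) and the wax tin at the +y end. From -y, the shelf holds saw_60 (215,235), the jar (272,222), saw_47 (319,212), saw_25 (364,203) and saw_35 (399,188). The pads are at (216,208), (259,197), (299,187) and (336,177). The side view agrees, so the assignment is 25→d, 35→c, 47→b, 60→a.

```bash
cat > h.py <<'E'
import numpy as np
def ray(c,u,v,z):
    R,t=c["R"],c["t"]; C=-R.T@t
    d=R.T@np.array([(u-c["cx"])/c["fx"],(v-c["cy"])/c["fy"],1.]); return C+d*(z-C[2])/d[2]
E
python3 - <<'E'
import numpy as np,cv2
from h import ray
S=np.load("scene0.npz");D=np.load("side0.npz")
px={"scene":(S,dict(pd=(216,208),pc=(259,197),pb=(299,187),pa=(336,177)),dict(s60=(215,211),s47=(319,189),s25=(366,181),s35=(403,167))),
"side":(D,dict(pd=(332,335),pc=(302,295),pb=(276,261),pa=(254,231)),dict(s60=(424,255),s47=(363,192),s25=(340,167),s35=(312,147)))}
for n,(c,p,s) in px.items():
    print(n)
    for k,v in p.items(): print(k,ray(c,*v,0.021).round(4))
    for k,v in s.items(): print(k,ray(c,*v,0.129).round(4))
    # refine pads: cork mask from side
    hsv=cv2.cvtColor(c["pixels"],cv2.COLOR_RGB2HSV)
    m=cv2.inRange(hsv,(8,60,150),(22,200,255))
    nn,l,st,ce=cv2.connectedComponentsWithStats(m)
    for k,v in p.items():
        i=[j for j in range(1,nn) if abs(ce[j]-v).max()<8 and st[j][4]>150]
        for j in i: print(k,'cc',st[j],ce[j].round(1),ray(c,*ce[j],0.021).round(4))
im=D["pixels"][120:370,200:470,::-1]; cv2.imwrite("pics/crop.png",cv2.resize(im,None,fx=2.4,fy=2.4,interpolation=cv2.INTER_CUBIC))
E
```

```text
scene
pd [ 0.454  -0.1907  0.021 ]
pc [ 0.4546 -0.1066  0.021 ]
pb [ 0.4559 -0.0218  0.021 ]
pa [0.4547 0.0644 0.021 ]
s60 [ 0.5988 -0.2106  0.129 ]
s47 [ 0.6116 -0.0546  0.129 ]
s25 [0.6228 0.0228 0.129 ]
s35 [0.613  0.1018 0.129 ]
pd cc [196 196  39  24 558] [214.4 206.4] [ 0.448  -0.1923  0.021 ]
pc cc [241 186  37  22 526] [257.4 195.8] [ 0.4496 -0.1081  0.021 ]
pb cc [282 177  35  21 519] [298.4 186.4] [ 0.4534 -0.0221  0.021 ]
pa cc [320 168  34  21 491] [335.6 177.4] [0.4556 0.0631 0.021 ]
side
pd [ 0.457  -0.1937  0.021 ]
pc [ 0.4571 -0.109   0.021 ]
pb [ 0.4565 -0.0245  0.021 ]
pa [0.4574 0.0605 0.021 ]
s60 [ 0.5956 -0.2155  0.129 ]
s47 [ 0.6065 -0.0613  0.129 ]
s25 [0.6136 0.014  0.129 ]
s35 [0.6055 0.0922 0.129 ]
pd cc [ 305  314   51   45 1792] [330.4 336. ] [ 0.4542 -0.1937  0.021 ]
pc cc [ 278  276   47   40 1427] [300.8 295.5] [ 0.4551 -0.1087  0.021 ]
pb cc [ 254  244   44   34 1151] [275.6 260.8] [ 0.4562 -0.0237  0.021 ]
pa cc [234 216  41  30 959] [254.  230.8] [0.4576 0.0611 0.021 ]
```

View pics/crop.png

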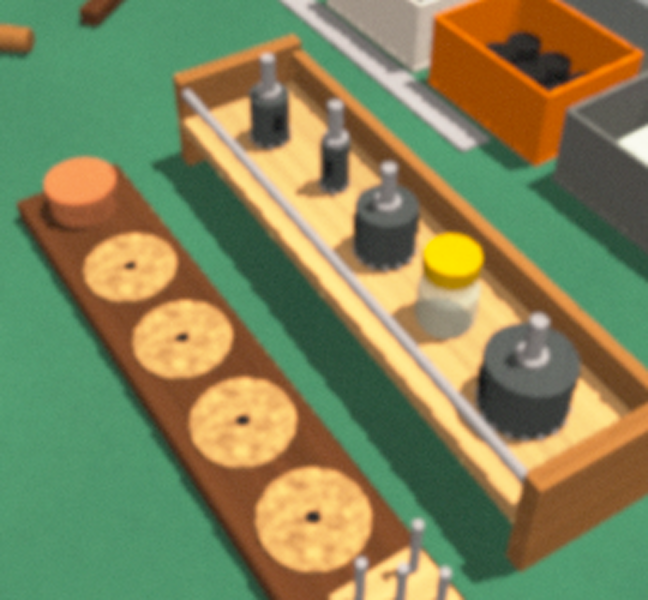

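The crop confirms the pad dots and the shank tops. Next I move over the shelf and turn the jaws so they open along x.

Request:
{"method": "carry_out", "body": {
  "steps": "-5.5 -2.5 0 0 0 10.5 60; -11 -5 0 0 0 21 60; -16.5 -7.5 0 0 0 31.5 60; -22 -10 0 0 0 42 60; -27.5 -12.5 0 0 0 52.5 60",
  "force": 50
}}

```text
clock: 0.72
eef_pos: [0.3946, 0.2455, 0.2309]
orientation: [-3.141, 0.001, 1.843]
contact_force: [1.1, 0.6, 0.2]
gripper_width: 0.0513
```

```bash
cat > go.py <<'E'
# usage: go.py x y z : remaining shift in tool cm and rotvec deg to tool-down yaw 90
import sys,numpy as np
from plant import bot
from scipy.spatial.transform import Rotation as Ro
s=bot.sense(); R=Ro.from_euler('xyz',s["orientation"]); T=Ro.from_euler('xyz',[np.pi,0,np.pi/2])
print(s["clock"],s["eef_pos"].round(4),s["gripper_width"].round(4),s["contact_force"].round(1))
p=np.array(list(map(float,sys.argv[1:]))).reshape(-1,3)
for q in p: print((R.inv().apply(q-s["eef_pos"])*100).round(2),(R.inv()*T).as_rotvec(degrees=True).round(2))
E
python3 go.py .615 .02 .23
```

```text
Traceback (most recent call last):
  File "go.py", line 6, in <module>
    print(s["clock"],s["eef_pos"].round(4),s["gripper_width"].round(4),s["contact_force"].round(1))
                                           ^^^^^^^^^^^^^^^^^^^^^^^^
AttributeError: 'float' object has no attribute 'round'
```

Request:
{"method": "carry_out", "body": {
  "steps": "-5.4 3 0 0 0 8 60; -10.8 6 0 0 0 15.6 60; -16.2 9 0 0 0 15.6 60; -21.6 12 0 0 0 15.6 60; -27.4 15 0 0 0 15.6 60"
}}

```text
clock: 1.35
eef_pos: [0.6117, 0.0222, 0.2307]
orientation: [-3.141, 0.001, 1.57]
contact_force: [0.1, 1.2, 0.7]
gripper_width: 0.0507
```

```bash
sed -i 's/s\["gripper_width"\].round(4)/s["gripper_width"]/' go.py; python3 go.py .615 .02 .23; python3 - <<'E'
from plant import bot
import cv2,numpy as np
c=bot.capture("wrist"); cv2.imwrite("pics/w0.png",c["pixels"][:,:,::-1]); np.savez("w0.npz",**c)
print(c["fx"],c["cx"],c["cy"],c["R"].round(3),(-c["R"].T@c["t"]).round(3))
E
```

```text
1.35 [0.6117 0.0222 0.2307] 0.0506703597961771 [0.1 1.2 0.7]
[-0.22  0.33  0.07] [-0.05  0.05 -0.03]
309.70691628693146 323.6291317694205 198.38568376960282 [[ 1.    -0.001  0.   ]
 [-0.001 -0.96   0.279]
 [ 0.    -0.279 -0.96 ]] [0.612 0.091 0.374]
```

View pics/w0.png

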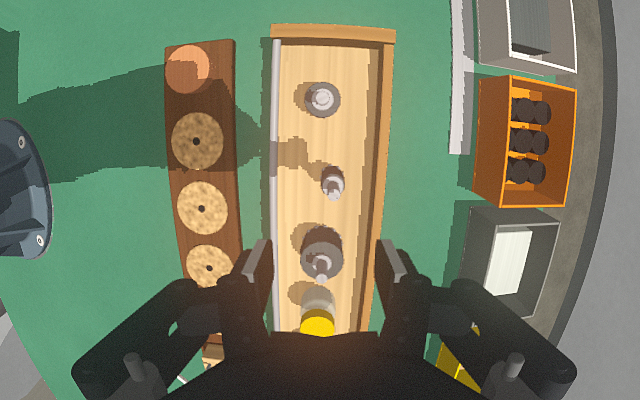

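The wrist view shows the shank tops at 35 (322,97), 25 (335,183) and 47 (321,280), and the pad dots at a (196,141), b (202,208) and c (209,268). I cast these as fisheye rays.

```bash
cat >> h.py <<'E'
def wray(c,u,v,z):
    R,t=c["R"],c["t"]; C=-R.T@t
    a=np.array([(u-c["cx"])/c["fx"],(v-c["cy"])/c["fy"]]); r=np.hypot(*a)
    d=R.T@np.array([*(a/r*np.sin(r)),np.cos(r)]); return C+d*(z-C[2])/d[2]
E
python3 - <<'E'
import numpy as np,cv2
from h import wray
c=np.load("w0.npz")
for k,u,v,z in [("35",322,97,.129),("25",335,183,.129),("47",321,280,.129),("pa",196,141,.021),("pb",202,208,.021),("pc",209,268,.021)]: print(k,wray(c,u,v,z).round(4))
im=c["pixels"][70:310,170:370,::-1]; cv2.imwrite("pics/w0c.png",cv2.resize(im,None,fx=2.5,fy=2.5,interpolation=cv2.INTER_CUBIC))
E
```

```text
35 [0.6106 0.1023 0.129 ]
25 [0.6211 0.0332 0.129 ]
47 [ 0.6094 -0.0577  0.129 ]
pa [0.458  0.0609 0.021 ]
pb [ 0.458  -0.0238  0.021 ]
pc [ 0.4556 -0.1099  0.021 ]
```

View pics/w0c.png

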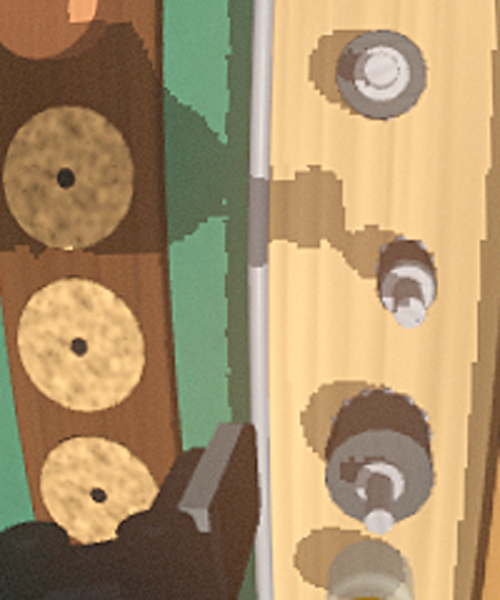

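```bash
python3 - <<'E'
import numpy as np
from h import wray
c=np.load("w0.npz")
for k,u,v,z in [("35",323.6,97.2,.129),("25",334,195,.129),("47",321.5,278,.129)]: print(k,wray(c,u,v,z).round(4))
E
python3 go.py .6205 .0215 .17
```

```text
35 [0.6119 0.1021 0.129 ]
25 [0.6203 0.023  0.129 ]
47 [ 0.6098 -0.0555  0.129 ]
1.4 [0.615  0.0169 0.2291] 0.05126981137627198 [-2.8 -8.  -2.6]
[0.48 0.56 5.91] [-0.07  0.17 -0.23]
```

Request:
{"method": "carry_out", "body": {
  "steps": "0.5 0.5 4 0 0 0 50; 0.5 0.5 8 0 0 0 45; 0.5 0.5 11 0 0 0 40; 0.5 0.5 12.7 0 0 0 40; 0.5 0.5 12.7 0 0 0 40"
}}

```text
clock: 2.02
eef_pos: [0.6187, 0.0215, 0.1007]
orientation: [-3.137, 0.003, 1.567]
contact_force: [-1.5, -0.2, 0.1]
gripper_width: 0.0342
```

```bash
python3 go.py .6205 .022 .102; python3 - <<'E'
from plant import bot
import cv2,numpy as np
c=bot.capture("scene"); a=c["pixels"][110:260,260:440,::-1]
d=bot.capture("side"); b=d["pixels"][90:240,260:440,::-1]
cv2.imwrite("pics/g1.png",cv2.resize(np.hstack([a,b]),None,fx=2.2,fy=2.2,interpolation=cv2.INTER_CUBIC))
E
```

```text
2.025 [0.6187 0.0215 0.1007] 0.034196699179722394 [-1.5 -0.2  0.1]
[ 0.05  0.18 -0.13] [-0.24  0.17 -0.22]
```

View pics/g1.png

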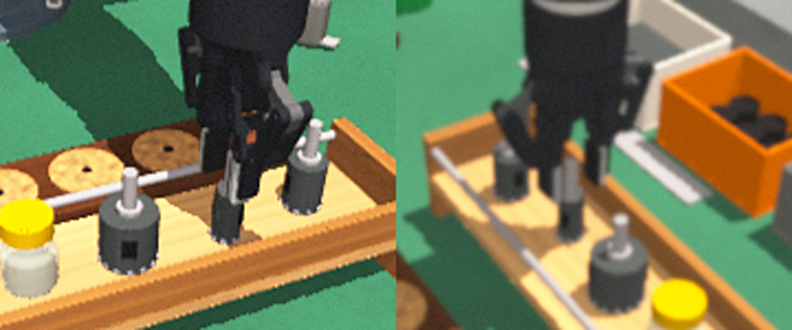

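The fingers straddle the saw_25 shank in both views, so I close.

Request:
{"method": "carry_out", "body": {
  "steps": "0 0.15 0 0.24 0 0.2 30; 0 0.15 0 0.24 0 0.2 15; 0 0.15 0 0.24 0 0.2 0; 0 0.15 0 0.24 0 0.2 0; 0 0.15 0 0.24 0 0.2 0"
}}

```text
clock: 2.75
eef_pos: [0.6219, 0.0216, 0.1033]
orientation: [-3.138, 0.003, 1.563]
contact_force: [0.7, 0.5, 5.5]
gripper_width: 0.009
```

```bash
python3 go.py .62 .022 .19 .456 -.194 .18 .456 -.194 .0735
```

```text
2.75 [0.6219 0.0216 0.1033] 0.008991199463103068 [0.7 0.5 5.5]
[ 0.01 -0.23 -8.67] [-0.22  0.16 -0.42]
[-21.7  -16.46  -7.55] [-0.22  0.16 -0.42]
[-21.67 -16.42   3.1 ] [-0.22  0.16 -0.42]
```

Request:
{"method": "carry_out", "body": {
  "steps": "0 0 -3 0 0 0 0; 0 0 -6 0 0 0 0; -2 -2 -8.2 0 0 0 0; -6 -5 -8.2 0 0 0 0; -10 -8 -8.2 0 0 0 0"
}}

```text
clock: 3.38
eef_pos: [0.5406, -0.0784, 0.186]
orientation: [-3.138, 0.003, 1.564]
contact_force: [0.5, -0.2, -0.7]
gripper_width: 0.0088
```

Request:
{"method": "carry_out", "body": {
  "steps": "-3.8 -2.8 0 0 0 0 0; -7.6 -5.6 0 0 0 0 0; -11 -8 0 0 0 0 0; -11.5 -8.4 0 0 0 0 0; -11.5 -8.4 0 0 0 0 0"
}}

```text
clock: 4.0
eef_pos: [0.4558, -0.1929, 0.1867]
orientation: [-3.138, 0.003, 1.563]
contact_force: [0.0, 1.1, -0.1]
gripper_width: 0.0092
```

```bash
python3 go.py .456 -.193 .18 .456 -.193 .0745; cat > look.py <<'E'
import sys,cv2,numpy as np
from plant import bot
ims=[]
for n,(u0,v0) in zip(("scene","side"),eval(sys.argv[2])):
    c=bot.capture(n); np.savez(f"{n}1.npz",**c); ims.append(c["pixels"][v0:v0+160,u0:u0+180,::-1])
cv2.imwrite(f"pics/{sys.argv[1]}.png",cv2.resize(np.hstack(ims),None,fx=2.2,fy=2.2,interpolation=cv2.INTER_CUBIC))
E
python3 look.py p1 "[(130,110),(250,220)]"
```

```text
4.0 [ 0.4558 -0.1929  0.1867] 0.009238694786781425 [ 0.   1.1 -0.1]
[-0.01  0.02  0.67] [-0.19  0.16 -0.43]
[ 0.02  0.05 11.22] [-0.19  0.16 -0.43]
```

View pics/p1.png

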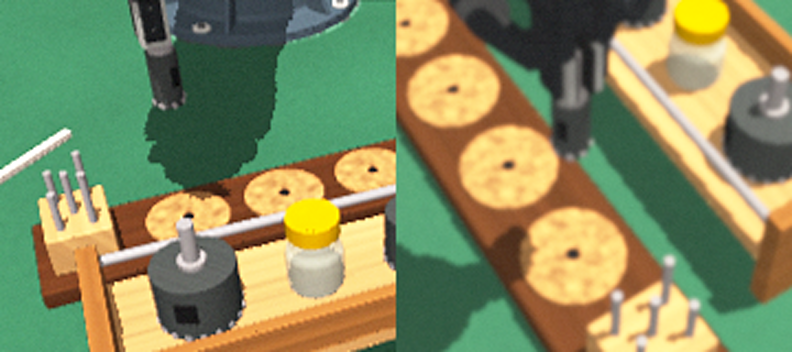

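saw_25 hangs upright in the grip. Its bottom centre is at about (330,288) in the side view and (207,155) in the scene view.

```bash
python3 - <<'E'
import numpy as np
from h import ray
S=np.load("scene1.npz");D=np.load("side1.npz")
z=.1334
print(ray(S,130+168/2.2,110+101/2.2,z),ray(D,250+(572-396)/2.2,220+149/2.2,z))
print(ray(S,130+188/2.2,110+216/2.2,.021),ray(D,250+(573-396)/2.2,220+254/2.2,.021))
E
```

```text
[ 0.45254207 -0.18998215  0.1334    ] [ 0.45476236 -0.19278034  0.1334    ]
[ 0.45409308 -0.19176095  0.021     ] [ 0.45475103 -0.19311798  0.021     ]
```

Request:
{"method": "carry_out", "body": {
  "steps": "0 0 4 0 0 0 0; 0 0 8 0 0 0 0; 0 0 10.2 0 0 0 0; 0 0 10.9 0 0 0 0; 0 0 11.1 0 0 0 0"
}}

```text
clock: 4.72
eef_pos: [0.4565, -0.1922, 0.0758]
orientation: [-3.138, 0.003, 1.566]
contact_force: [0.2, -0.8, -0.3]
gripper_width: 0.009
```

```bash
python3 go.py .456 -.193 .0735
```

```text
4.725 [ 0.4565 -0.1922  0.0758] 0.009005200384243418 [ 0.2 -0.8 -0.3]
[-0.08 -0.05  0.23] [-0.18  0.16 -0.29]
```

Request:
{"method": "carry_out", "body": {
  "steps": "-0.05 0 0.1 0 0 0 0; -0.05 0 0.2 0 0 0 0; -0.05 0 0.3 0 0 0 0; -0.05 0 0.3 0 0 0 0"
}}

```text
clock: 5.22
eef_pos: [0.4573, -0.1931, 0.0742]
orientation: [-3.141, 0.004, 1.566]
contact_force: [-2.2, 1.5, 14.1]
gripper_width: 0.0092
```

Contact is confirmed at 14 N. I ease off, open and rise.

Request:
{"method": "carry_out", "body": {
  "steps": "0 -0.05 -0.05 0 0 0 0; 0 -0.05 -0.05 0 0 0 10; 0 -0.05 -0.05 0 0 0 25; 0 -0.05 -0.05 0 0 0 40; 0 -0.05 -0.05 0 0 0 40"
}}

```text
clock: 5.85
eef_pos: [0.4568, -0.1931, 0.0746]
orientation: [-3.141, 0.004, 1.566]
contact_force: [-0.2, -0.2, -0.2]
gripper_width: 0.0342
```

Request:
{"method": "carry_out", "body": {
  "steps": "0 0 -3 0 0 0 40; 0 0 -7 0 0 0 40; 0 0 -11 0 0 0 40; 0 0 -12 0 0 0 40; 0 0 -12 0 0 0 40"
}}

```text
clock: 6.48
eef_pos: [0.4572, -0.1927, 0.1946]
orientation: [-3.141, 0.004, 1.566]
contact_force: [0.2, 0.3, 0.1]
gripper_width: 0.0338
```

```bash
python3 go.py .611 .101 .19 .611 .101 .102; python3 look.py p2 "[(130,110),(250,220)]"
```

```text
6.475 [ 0.4572 -0.1927  0.1946] 0.03381387067438804 [0.2 0.3 0.1]
[29.45 15.23  0.34] [-0.03  0.23 -0.3 ]
[29.49 15.24  9.14] [-0.03  0.23 -0.3 ]
```

View pics/p2.png

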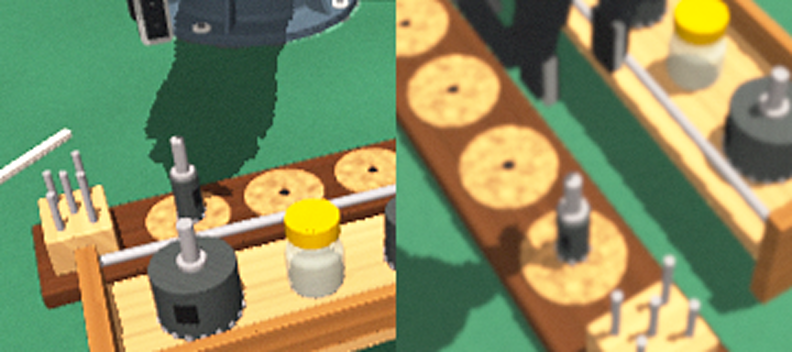

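saw_25 stands centred on pad d. Next is saw_35.

Request:
{"method": "carry_out", "body": {
  "steps": "5.4 2.8 0 0 0 0 40; 10.8 5.6 0 0 0 0 40; 16.2 8.4 0 0 0 0 40; 21.6 11.2 0 0 0 0 40; 27 14 0 0 0 0 40"
}}

```text
clock: 7.2
eef_pos: [0.598, 0.0787, 0.1908]
orientation: [-3.137, 0.003, 1.566]
contact_force: [0.6, -1.0, -0.8]
gripper_width: 0.0342
```

Request:
{"method": "carry_out", "body": {
  "steps": "2.5 1.5 0 0 0 0 40; 2.5 1.5 0 0 0 0 40; 2.5 1.5 0 0 0 0 40"
}}

```text
clock: 7.58
eef_pos: [0.6125, 0.1031, 0.1896]
orientation: [-3.136, 0.004, 1.566]
contact_force: [-0.4, -0.9, -0.2]
gripper_width: 0.0338
```

```bash
python3 go.py .612 .1015 .102; python3 - <<'E'
from plant import bot
import cv2,numpy as np
c=bot.capture("wrist"); np.savez("w1.npz",**c)
cv2.imwrite("pics/w1.png",cv2.resize(c["pixels"][100:400,170:470,::-1],None,fx=2,fy=2,interpolation=cv2.INTER_CUBIC))
E
```

```text
7.575 [0.6125 0.1031 0.1896] 0.03378913933753934 [-0.4 -0.9 -0.2]
[-0.13  0.01  8.76] [-0.35  0.22 -0.3 ]
```

View pics/w1.png

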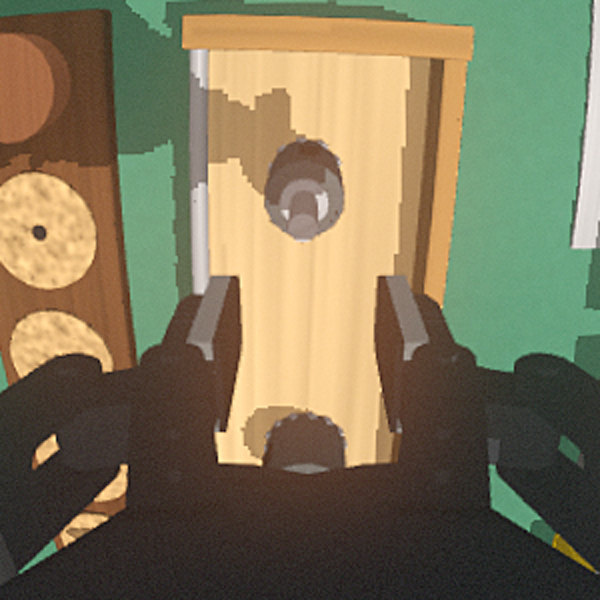

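The wrist view shows the saw_35 shank top at crop (303,228), which is pixel (321.5,214).

```bash
python3 - <<'E'
import numpy as np
from h import wray
c=np.load("w1.npz")
print(wray(c,321.5,214,.129),wray(c,170+39/2,100+233/2,.021))
E
```

```text
[0.61074178 0.10151256 0.129     ] [0.45783478 0.06007739 0.021     ]
```

Request:
{"method": "carry_out", "body": {
  "steps": "-0.1 0 3 0 0 0 40; -0.1 0 6 0 0 0 40; -0.1 0 6 0 0 0 40"
}}

```text
clock: 8.0
eef_pos: [0.6105, 0.1003, 0.1284]
orientation: [-3.132, 0.004, 1.564]
contact_force: [0.3, -0.5, -0.3]
gripper_width: 0.0342
```

Request:
{"method": "carry_out", "body": {
  "steps": "0.1 0 1.8 -0.5 0.2 0 40; 0.1 0 2.5 -0.5 0.2 0 35; 0.1 0 2.5 -0.5 0.2 0 20; 0.1 0 2.5 -0.5 0.2 0 0; 0.1 0 2.5 -0.5 0.2 0 0"
}}

```text
clock: 8.62
eef_pos: [0.6108, 0.1012, 0.1045]
orientation: [3.141, 0.001, 1.564]
contact_force: [-1.9, 0.4, 7.2]
gripper_width: 0.009
```

Request:
{"method": "carry_out", "body": {
  "steps": "0 0 0 0 0 0 0; 0 0 0 0 0 0 0"
}}

```text
clock: 8.88
eef_pos: [0.611, 0.1013, 0.1047]
orientation: [3.14, 0.001, 1.564]
contact_force: [-0.7, 0.3, -0.6]
gripper_width: 0.0089
```

```bash
python3 go.py .456 -.1085 .19
```

```text
8.875 [0.611  0.1013 0.1047] 0.008917849099191612 [-0.7  0.3 -0.6]
[-21.1  -15.34  -8.54] [ 0.07  0.05 -0.4 ]
```

Request:
{"method": "carry_out", "body": {
  "steps": "0 0 -3 0 0 0 0; 0 0 -6 0 0 0 0; -1 -2 -8.3 0 0 0 0; -4.5 -5 -8.3 0 0 0 0; -9 -8 -8.3 0 0 0 0"
}}

```text
clock: 9.5
eef_pos: [0.5294, 0.0116, 0.1877]
orientation: [3.14, 0.001, 1.565]
contact_force: [0.6, -0.3, -0.6]
gripper_width: 0.0094
```

Request:
{"method": "carry_out", "body": {
  "steps": "-5 -3 0 0 0 0 0; -9 -6 0 0 0 0 0; -12 -7.3 0 0 0 0 0; -12 -7.3 0 0 0 0 0; -12 -7.3 0 0 0 0 0"
}}

```text
clock: 10.12
eef_pos: [0.456, -0.1077, 0.1877]
orientation: [3.14, 0.001, 1.565]
contact_force: [0.8, -0.2, -0.2]
gripper_width: 0.0093
```

```bash
python3 go.py .456 -.1085 .0775
```

```text
10.125 [ 0.456  -0.1077  0.1877] 0.009296913645319472 [ 0.8 -0.2 -0.2]
[-0.07 -0.02 11.02] [ 0.11  0.04 -0.33]
```

Request:
{"method": "carry_out", "body": {
  "steps": "0 0 4 0 0 0 0; 0 0 8 0 0 0 0; 0 0 10.2 0 0 0 0; 0 0 10.9 0 0 0 0; 0 0 11 0 0 0 0"
}}

```text
clock: 10.75
eef_pos: [0.4566, -0.1074, 0.078]
orientation: [3.14, 0.001, 1.566]
contact_force: [0.1, -0.4, -0.7]
gripper_width: 0.009
```

Request:
{"method": "carry_out", "body": {
  "steps": "0 0 0.1 0 0 0 0; 0 0 0.2 0 0 0 0; 0 0 0.3 0 0 0 0; 0 0 0.3 0 0 0 0"
}}

```text
clock: 11.25
eef_pos: [0.457, -0.1075, 0.0755]
orientation: [3.139, 0.001, 1.566]
contact_force: [-0.2, -0.2, 5.1]
gripper_width: 0.0093
```

Request:
{"method": "carry_out", "body": {
  "steps": "0 -0.05 0 0 0 0 0; 0 -0.05 0 0 0 0 10; 0 -0.05 0 0 0 0 25; 0 -0.05 0 0 0 0 40; 0 -0.05 0 0 0 0 40"
}}

```text
clock: 11.88
eef_pos: [0.4565, -0.1074, 0.0754]
orientation: [3.139, 0.001, 1.566]
contact_force: [0.6, -0.1, -0.0]
gripper_width: 0.034
```

Request:
{"method": "carry_out", "body": {
  "steps": "0 0 -3 0 0 0 40; 0 0 -7 0 0 0 40; 0 0 -11 0 0 0 40; 0 0 -11.5 0 0 0 40; 0 0 -11.5 0 0 0 40"
}}

```text
clock: 12.5
eef_pos: [0.4563, -0.1073, 0.1902]
orientation: [3.139, 0.001, 1.566]
contact_force: [-0.1, 0.1, -0.4]
gripper_width: 0.0345
```

```bash
python3 go.py .610 -.0565 .19
```

```text
12.5 [ 0.4563 -0.1073  0.1902] 0.034530005653594285 [-0.1  0.1 -0.4]
[ 5.16 15.35  0.06] [ 0.18  0.04 -0.28]
```

Request:
{"method": "carry_out", "body": {
  "steps": "1.7 5 0 0 0 0 40; 3.4 10 0 0 0 0 40; 5 15 0 0 0 0 40; 5.1 15.4 0 0 0 0 40; 5.1 15.4 0 0 0 0 40"
}}

```text
clock: 13.12
eef_pos: [0.6098, -0.0571, 0.1891]
orientation: [3.141, 0.001, 1.566]
contact_force: [-0.0, -0.4, 1.0]
gripper_width: 0.0345
```

```bash
python3 go.py .61 -.0565 .104; python3 - <<'E'
from plant import bot
import cv2,numpy as np
c=bot.capture("wrist"); np.savez("w2.npz",**c)
cv2.imwrite("pics/w2.png",cv2.resize(c["pixels"][100:400,170:470,::-1],None,fx=2,fy=2,interpolation=cv2.INTER_CUBIC))
E
```

```text
13.125 [ 0.6098 -0.0571  0.1891] 0.034505959534995384 [-0.  -0.4  1. ]
[0.07 0.02 8.51] [ 0.04  0.04 -0.27]
```

View pics/w2.png

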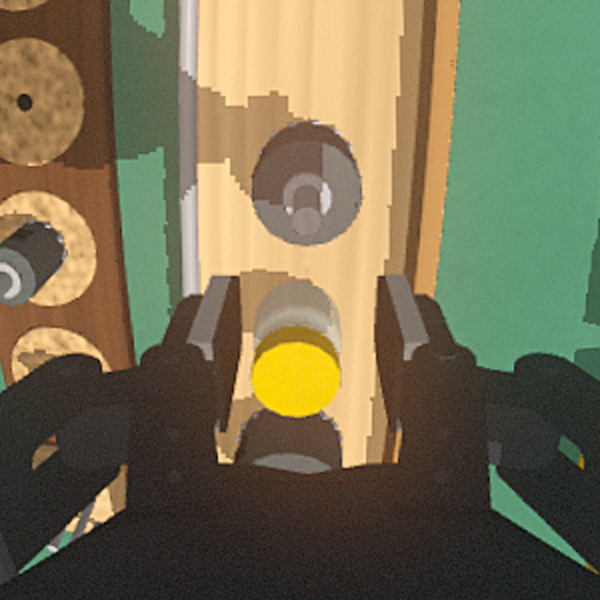

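The saw_47 shank top is at crop (306,220), pixel (323,210). saw_35 stands on pad c.

```bash
python3 - <<'E'
import numpy as np
from h import wray
c=np.load("w2.npz")
print(wray(c,323,210.5,.129),wray(c,170+25/2,100+102/2,.021))
E
```

```text
[ 0.60948809 -0.05583057  0.129     ] [ 0.4573689  -0.02419179  0.021     ]
```

Request:
{"method": "carry_out", "body": {
  "steps": "0.1 0 3 0 0 0 40; 0.1 0 6 0 0 0 40; 0.1 0 6 0 0 0 40"
}}

```text
clock: 13.55
eef_pos: [0.6073, -0.0568, 0.1284]
orientation: [-3.139, 0.0, 1.565]
contact_force: [-0.6, 0.6, 1.0]
gripper_width: 0.0341
```

Request:
{"method": "carry_out", "body": {
  "steps": "0.05 0.2 1.8 0 0 0.3 40; 0.05 0.2 2.4 0 0 0.3 35; 0.05 0.2 2.4 0 0 0.3 20; 0.05 0.2 2.4 0 0 0.3 0; 0.05 0.2 2.4 0 0 0.3 0"
}}

```text
clock: 14.18
eef_pos: [0.6096, -0.0564, 0.1056]
orientation: [-3.141, 0.001, 1.56]
contact_force: [-2.6, -0.6, 8.7]
gripper_width: 0.0092
```

Request:
{"method": "carry_out", "body": {
  "steps": "0 0 0 0 0 0 0; 0 0 0 0 0 0 0"
}}

```text
clock: 14.42
eef_pos: [0.6097, -0.0564, 0.1059]
orientation: [-3.141, 0.001, 1.56]
contact_force: [0.1, -0.5, -1.4]
gripper_width: 0.0089
```

```bash
python3 go.py .4565 -.0238 .19
```

```text
14.425 [ 0.6097 -0.0564  0.1059] 0.008934012883293945 [ 0.1 -0.5 -1.4]
[  3.08 -15.36  -8.41] [-0.03  0.04 -0.63]
```

Request:
{"method": "carry_out", "body": {
  "steps": "0 0 -3 0 0 0 0; 0 0 -6 0 0 0 0; 0.5 -2.5 -8.3 0 0 0 0; 1.5 -6.5 -8.3 0 0 0 0; 2.4 -11 -8.3 0 0 0 0"
}}

```text
clock: 15.05
eef_pos: [0.4991, -0.0309, 0.1889]
orientation: [-3.142, 0.001, 1.56]
contact_force: [0.6, 0.7, -0.4]
gripper_width: 0.0088
```

Request:
{"method": "carry_out", "body": {
  "steps": "0.5 -2.5 0 0 0 0 0; 0.75 -4.1 0 0 0 0 0; 0.75 -4.1 0 0 0 0 0; 0.75 -4.1 0 0 0 0 0"
}}

```text
clock: 15.55
eef_pos: [0.4588, -0.023, 0.189]
orientation: [3.141, 0.001, 1.56]
contact_force: [0.3, 0.2, -1.1]
gripper_width: 0.0086
```

```bash
python3 go.py .4565 -.0238 .079
```

```text
15.55 [ 0.4588 -0.023   0.189 ] 0.008585535951675589 [ 0.3  0.2 -1.1]
[-0.08 -0.24 11.  ] [ 0.02  0.04 -0.64]
```

Request:
{"method": "carry_out", "body": {
  "steps": "-0.05 -0.2 4 0 0 0 0; -0.05 -0.2 8 0 0 0 0; -0.05 -0.2 10.2 0 0 0 0; -0.05 -0.2 10.9 0 0 0 0; -0.05 -0.2 11 0 0 0 0"
}}

```text
clock: 16.18
eef_pos: [0.4574, -0.0236, 0.0792]
orientation: [3.141, 0.001, 1.56]
contact_force: [0.0, -0.7, -0.7]
gripper_width: 0.0094
```

Request:
{"method": "carry_out", "body": {
  "steps": "0 0 0.1 0 0 0 0; 0 0 0.2 0 0 0 0; 0 0 0.3 0 0 0 0; 0 0 0.3 0 0 0 0"
}}

```text
clock: 16.68
eef_pos: [0.4577, -0.0237, 0.0766]
orientation: [3.14, 0.001, 1.56]
contact_force: [0.0, 0.3, 3.3]
gripper_width: 0.0089
```

Request:
{"method": "carry_out", "body": {
  "steps": "0 0 0 0 0 0 0; 0 0 0 0 0 0 10; 0 0 0 0 0 0 25; 0 0 0 0 0 0 40; 0 0 0 0 0 0 40"
}}

```text
clock: 17.3
eef_pos: [0.4577, -0.0236, 0.0766]
orientation: [3.14, 0.001, 1.56]
contact_force: [0.3, -0.5, 0.3]
gripper_width: 0.0344
```

Request:
{"method": "carry_out", "body": {
  "steps": "0 0 -3 0 0 0 40; 0 0 -7 0 0 0 40; 0 0 -11 0 0 0 40; 0 0 -11.5 0 0 0 40; 0 0 -11.5 0 0 0 40"
}}

```text
clock: 17.92
eef_pos: [0.4577, -0.0235, 0.1914]
orientation: [3.14, 0.001, 1.56]
contact_force: [-0.7, 0.9, -1.3]
gripper_width: 0.0341
```

```bash
python3 go.py .599 -.213 .19
```

```text
17.925 [ 0.4577 -0.0235  0.1914] 0.03412793987602477 [-0.7  0.9 -1.3]
[-18.79  14.34   0.17] [ 0.09  0.04 -0.64]
```

Request:
{"method": "carry_out", "body": {
  "steps": "-4.7 3.6 0 0 0 0 40; -9.4 7.2 0 0 0 0 40; -14.1 10.8 0 0 0 0 40; -18.8 14.3 0 0 0 -0.6 40; -18.8 14.3 0 0 0 -0.6 40"
}}

```text
clock: 18.55
eef_pos: [0.5991, -0.2159, 0.1881]
orientation: [-3.139, -0.0, 1.567]
contact_force: [-0.1, -0.5, -0.9]
gripper_width: 0.0344
```

```bash
python3 go.py .599 -.213 .105; python3 - <<'E'
from plant import bot
import cv2,numpy as np
c=bot.capture("wrist"); np.savez("w3.npz",**c)
cv2.imwrite("pics/w3.png",cv2.resize(c["pixels"][100:400,170:470,::-1],None,fx=2,fy=2,interpolation=cv2.INTER_CUBIC))
E
```

```text
18.55 [ 0.5991 -0.2159  0.1881] 0.03441673249923071 [-0.1 -0.5 -0.9]
[0.29 0.01 8.31] [-0.12 -0.01 -0.2 ]
```

View pics/w3.png

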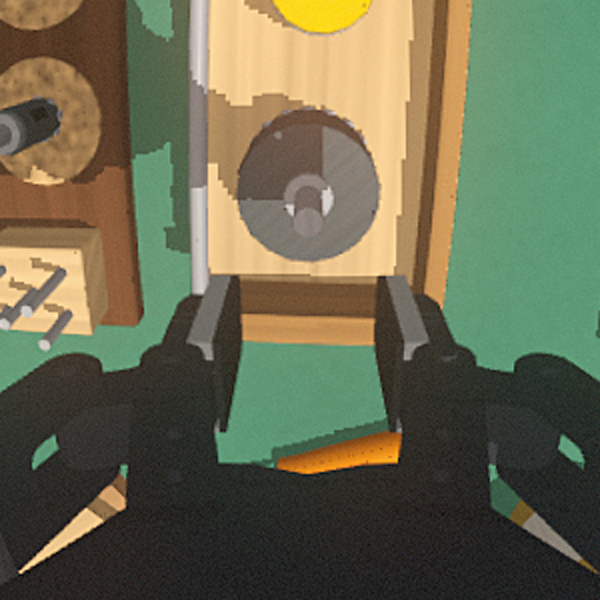

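The saw_60 shank top is at crop (307,222), pixel (323.5,211).

```bash
python3 - <<'E'
import numpy as np
from h import wray
c=np.load("w3.npz")
print(wray(c,323.5,211,.129))
E
```

```text
[ 0.59897311 -0.21462872  0.129     ]
```

Request:
{"method": "carry_out", "body": {
  "steps": "0.2 0 3 0 0 0 40; 0.2 0 6 0 0 0 40; 0.2 0 6 0 0 0 40"
}}

```text
clock: 18.98
eef_pos: [0.5961, -0.2107, 0.1267]
orientation: [-3.135, -0.002, 1.569]
contact_force: [-0.2, 0.4, 1.2]
gripper_width: 0.034
```

Request:
{"method": "carry_out", "body": {
  "steps": "-0.35 0.3 0.2 -0.35 -0.1 0 40; -0.35 0.3 1.4 -0.35 -0.1 0 40; -0.35 0.3 2 -0.35 -0.1 0 35; -0.35 0.3 2 -0.35 -0.1 0 15; -0.35 0.3 2 -0.35 -0.1 0 0"
}}

```text
clock: 19.6
eef_pos: [0.599, -0.2142, 0.1069]
orientation: [-3.141, -0.0, 1.569]
contact_force: [-0.8, -0.2, -1.8]
gripper_width: 0.0089
```

Request:
{"method": "carry_out", "body": {
  "steps": "0 0 0 0 0 0 0; 0 0 0 0 0 0 0; 0 0 0 0 0 0 0"
}}

```text
clock: 19.98
eef_pos: [0.599, -0.2141, 0.1069]
orientation: [-3.142, -0.0, 1.569]
contact_force: [-0.2, 0.1, -2.0]
gripper_width: 0.0092
```

```bash
python3 go.py .457 .0613 .19
```

```text
19.975 [ 0.599  -0.2141  0.1069] 0.009191204079718211 [-0.2  0.1 -2. ]
[ 27.52 -14.25  -8.3 ] [-0.   -0.02 -0.1 ]
```

Request:
{"method": "carry_out", "body": {
  "steps": "0 0 -3 0 0 0 0; 0 0 -6 0 0 0 0; 1 -1 -8.6 0 0 0 0; 5 -4 -8.8 0 0 0 0; 10 -7 -8.8 0 0 0 0"
}}

```text
clock: 20.6
eef_pos: [0.5285, -0.1135, 0.1951]
orientation: [3.141, -0.0, 1.568]
contact_force: [0.4, 1.6, -1.4]
gripper_width: 0.0093
```

Request:
{"method": "carry_out", "body": {
  "steps": "5 -2.4 0 0 0 0 0; 10 -4.8 0 0 0 0 0; 15 -6.8 0 0 0 0 0; 17.6 -7.2 0 0 0 0 0; 17.6 -7.2 0 0 0 0 0"
}}

```text
clock: 21.22
eef_pos: [0.4568, 0.0642, 0.1954]
orientation: [3.14, -0.001, 1.57]
contact_force: [-0.2, -0.1, -1.7]
gripper_width: 0.0087
```

```bash
python3 go.py .457 .0613 .080
```

```text
21.225 [0.4568 0.0642 0.1954] 0.008671613982687539 [-0.2 -0.1 -1.7]
[-3.000e-01  1.000e-02  1.154e+01] [ 0.08 -0.03 -0.03]
```

Request:
{"method": "carry_out", "body": {
  "steps": "-0.3 0 4 0 0 0 0; -0.3 0 8 0 0 0 0; -0.3 0 10.6 0 0 0 0; -0.3 0 11.4 0 0 0 0; -0.3 0 11.5 0 0 0 0"
}}

```text
clock: 21.85
eef_pos: [0.4572, 0.0609, 0.0807]
orientation: [3.14, -0.0, 1.57]
contact_force: [0.9, -1.0, -1.7]
gripper_width: 0.0088
```

Request:
{"method": "carry_out", "body": {
  "steps": "0 0 0.1 0 0 0 0; 0 0 0.2 0 0 0 0; 0 0 0.3 0 0 0 0; 0 0 0.3 0 0 0 0"
}}

```text
clock: 22.35
eef_pos: [0.4573, 0.0609, 0.0778]
orientation: [3.14, -0.0, 1.57]
contact_force: [0.0, -0.4, -1.6]
gripper_width: 0.0087
```

No contact yet, since the reading still shows the saw's weight. I lower 1 mm more.

Request:
{"method": "carry_out", "body": {
  "steps": "0 0 0.05 0 0 0 0; 0 0 0.1 0 0 0 0; 0 0 0.1 0 0 0 0"
}}

```text
clock: 22.72
eef_pos: [0.4575, 0.061, 0.0774]
orientation: [3.139, -0.0, 1.57]
contact_force: [-3.1, -1.1, 11.3]
gripper_width: 0.0088
```

Request:
{"method": "carry_out", "body": {
  "steps": "0 0 0 0 0 0 0; 0 0 0 0 0 0 10; 0 0 0 0 0 0 25; 0 0 0 0 0 0 40; 0 0 0 0 0 0 40"
}}

```text
clock: 23.35
eef_pos: [0.4575, 0.061, 0.0774]
orientation: [3.139, -0.001, 1.57]
contact_force: [-0.2, -0.6, 0.7]
gripper_width: 0.0343
```

Request:
{"method": "carry_out", "body": {
  "steps": "0 0 -3 0 0 0 40; 0 0 -7 0 0 0 40; 0 0 -12 0 0 0 40; 0 0 -17 0 0 0 40; 0 0 -19 0 0 0 40"
}}

```text
clock: 23.98
eef_pos: [0.4578, 0.061, 0.2702]
orientation: [3.136, -0.001, 1.57]
contact_force: [1.2, 0.2, -0.5]
gripper_width: 0.0342
```

```bash
python3 look.py fin "[(170,90),(220,190)]"; python3 - <<'E'
from plant import bot
print(bot.sense()["contact_force"])
E
```

```text
[-0.39099129 -0.39700476 -0.48593557]
```

View pics/fin.png

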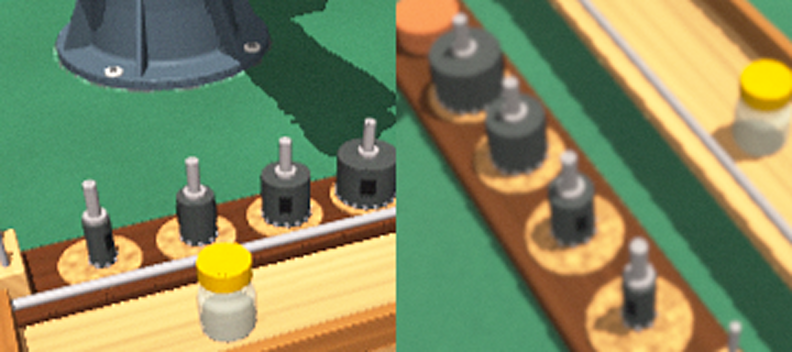

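All four saws stand upright on their pads, in order. I do one numeric check of the shank tops, cast at z = 0.100, and then hand in.

```bash
python3 - <<'E'
import numpy as np
from h import ray
from plant import bot
S=np.load("scene1.npz");D=np.load("side1.npz")
for k,a,b in [(25,(91,184),(639,245)),(35,(192,160),(570,157)),(47,(286,141),(510,83)),(60,(370,122),(460,19))]:
    print(k,ray(S,170+a[0]/2.2,90+a[1]/2.2,.1)[:2].round(3),ray(D,220+(b[0]-396)/2.2,190+b[1]/2.2,.1)[:2].round(3))
print(bot.close_job())
E
```

```text
25 [ 0.458 -0.188] [ 0.457 -0.191]
35 [ 0.456 -0.104] [ 0.458 -0.107]
47 [ 0.459 -0.02 ] [ 0.457 -0.024]
60 [0.459 0.062] [0.458 0.059]
the job is handed in; nothing more can be done
None
```

All four saws are on their pads in order of size, and I handed the job in at about 24 s on the robot's clock. I picked each one up by its shank, carried it over the rail and set it down until the wrist force showed contact. No saw toppled.

- **Order:** the drill block is at the -y end, so saw_25 is on pad d, saw_35 on c, saw_47 on b and saw_60 on a, next to the wax tin.
- **Last checks:** the final pictures show all four upright. The side camera puts each shank within about 4 mm of its pad centre, and the scene camera within about 6 mm. The two differ by 2–5 mm, mostly along y. The tolerance is 12 mm.
- **Gripper:** it is open, about 17 cm above the top of saw_60, with no contact force beyond sensor noise.
- **Failures:** no check failed. saw_60 needed about 1 mm more lowering than I had planned before it touched its pad.

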